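Load a framed mask under the lip of an aligner stage

TASK

Load the framed mask plate that lies askew on the stage's raised deck: push it square over the deck's edge so that its front dips and hooks under the lip at the far end of the bed, with the cross bar under its rear edge still up and the mask still clear of the block with the two round pins. Then press its rear edge down with the bar until the mask lies flat on the bed, and only after that slide it sideways against those pins. Leave everything else on the table where it is.

Things in the scene. Friction and masses are not known exactly. Their poses are not given: they have to be found in the camera images.
- stage: Fixed dark steel loading stage on the table, never tilted: 300 mm wide (x), 368 mm long (y). Origin: at table level, under the middle of the deck's front edge; +y points from the deck to the lip, z up. Deck: level, top 60 mm above the table, y -220 to 0, ending in a 20 mm step down to the bed. In the step, at y 1.5 to 14.5, lies the cross bar.
- bed_middle (a point): Middle of the stage's level bed, on its surface, 40 mm above the table, at stage y 71. The bed spans stage y 16 to 126 and the full 300 mm width.
- lip_edge (a point): Middle of the lower edge of the lip: an aluminium strip across the full width at the far end of the bed, reaching back to stage y 110; underside 13 mm and top 20 mm above the bed. Under it, at stage y 126, is the upright back stop that the mask's front edge meets.
- bar (a joint): Travel (m) of the aluminium cross bar, 205 mm wide and 13 mm along y, straight down: 0 with its top level with the deck, 0.020 with its top level with the bed, stop at 0.021. It starts 0 to 4 mm down, carries the mask's weight without moving, goes down when pressed with about 8 N and stays where it is left (no spring).
- mask_center (a point): Centre (half-way up) of the loose mask: rectangular aluminium frame 22 mm wide round amber glass with dark marks, solid 8 mm thick plate, 140 mm along its x, 120 mm along its y, about 0.3 kg. It starts flat on the deck, +y edge nearest the lip, turned up to 0.4 rad. Seated flat on the bed its centre is 44 mm above the table and at y 61 to 66 of the stage.
- mask_far (a point): Middle of the mask's front (+y) edge, half-way up the 8 mm thickness, 60 mm from the mask's centre; axes as the mask's.
- pins: Fixed side stop on the bed: two upright round steel pins, 16 mm diameter, 16 mm high, 70 mm apart along the stage's y, on a thin 12 mm wide foot. Origin: on the bed midway between the pins, at stage y 65 and stage x +110 or -110 (either side); axes as the stage's. With the mask against both pins the centres are 78 mm apart along x.
- blank: Fixed plain steel block 16 x 50 x 16 mm on the bed at the opposite side from the pins (stage y 65, x -110 or +110). Not a stop for this job. Origin: middle of its underside.
- weight: Bystander, loose, not to be disturbed: brass knobbed weight, 44 mm across, 40 mm high, standing on a rear corner of the deck. Origin: centre of its underside.
- jar: Bystander, loose, not to be disturbed: small amber jar, 40 mm across, 48 mm high, on the other rear corner of the deck. Origin: centre of its underside.
- solvent: Bystander, loose, not to be disturbed: white bottle, 64 mm across, 150 mm high, on the table beyond the stage. Origin: centre of its underside.
- driver: Bystander, loose, not to be disturbed: screwdriver lying on the table beyond the stage. Origin: under its axis, near mid-length, at table level.
- tray: Bystander, loose, not to be disturbed: white open tray 90 x 130 x 30 mm beyond the stage. Origin: centre of its underside.
- case: Bystander, loose, not to be disturbed: grey closed flat case 140 x 140 x 35 mm on the table behind the deck. Origin: centre of its underside.
- gauge: Bystander, loose, not to be disturbed: steel block 50 x 90 x 30 mm on the table past the lip end. Origin: centre of its underside.
- cap: Bystander, loose, not to be disturbed: black round cap, 60 mm across, 22 mm high, on the table on the robot's side of the stage. Origin: centre of its underside.
Things that resemble listed ones, but are neither listed nor needed, are in the scene too. What is meant by the part that bears mask_center is not red or turquoise, and is the smaller of those in its own colour.

How it is judged:
By the outcome, as a careful person would: the job done as asked, in the order asked, and still so for the second after the job is handed in, with the robot touching nothing.
It also fails if it takes over 72 s, if anything falls off the work surface, if the arm or the gripper's body presses on something with over 40 N, if the wrist force passes 120 N, or if a joint passes its speed limit or range.

ROBOT

A 6-joint arm with a two-finger parallel gripper is mounted at the origin on the work surface. World frame = base frame: x ahead of the robot, y to its left, z up, the work surface at z = 0. Lengths are in mm, angles in rad, forces in N, time in s.
With the tool pointing down it reaches from about 350 to 975 mm from the base axis. Payload 7.1 kg.
Tool frame: the origin (TCP) lies at the very end of the fingers, on their centre line; the grasp point (between the pads) lies 19 mm behind it; x points along the fingers, y is the direction in which the jaws open and shut, and the axes are right-handed (so a half turn about x gives the same grasp; the last joint's range is limited). The gripper opens to 88 mm and grips with 3 to 60 N. Pads are 20 mm wide; open, the fingers measure 115 mm over their backs; the gripper's body (75 mm by 178 mm) begins 61 mm behind the grasp point.
Start: joints at [1.201, 0.423, 1.63, -0, 1.089, -0.019], TCP at [214.749, 586.931, 222.675] pointing down, gripper open.
Joint ranges: [-3, 3], [-0.9, 2.11], [0.09, 2.58], [-1.31, 4.45], [0.11, 2.69], [-2.54, 2.54]. Speed limits (rad/s): [2.39, 2.39, 3.01, 3.14, 3.14, 3.14].

INTERFACE

Orientations are given as a unit quaternion [w, x, y, z].
In Python, from bench import sensors, snapshot, arm, look_for, outline_of, mark_of gives the robot as it stands.
- The arm moves only by the shell command python3 -m crank 'ROWS' [OPENING] [FORCE]. ROWS is text: rows parted by semicolons, each of 4 numbers parted by spaces: the shift along the world's x, y, z in m, then the turn about the world's z in degrees. A call has 1 to 12 rows; each row shifts and turns the pose as measured when the row begins; what a row does not reach is not made up. A row lasts 1/8 s, in which the tool goes at most 62.5 mm and 10.7 degrees, less where a joint would pass 70% of its speed; a pose out of reach is approached as far as the arm can. A call with a gripper value outside its range is refused whole. OPENING is the opening, from -1 (shut) to 1 (fully open), set as the call begins (- or left out, the last holds). The fingers move at their own pace and stop on an object; FORCE is the grip in N (left out, the last holds). Time passes only in rows, so rows that do not move let the fingers close. It gives the time, the measured TCP pose, the force and the opening at its end, in the units of the state.
- sensors.read_state(): the state, without advancing time (a new reading comes with each control period).
- snapshot(name): name is "scene" or "side" or "wrist"; returns a dict with "pixels" (384x512x3 uint8, red, green, blue), "camera_matrix" (3x3 intrinsics, pixels), "T" (4x4, takes a point from camera to world coordinates). Camera axes: x right, y up, looking along -z (the intrinsics and any distortion apply to the point x, -y, -z); pixel columns grow to the right and rows downward; lengths in mm; the calibration is good to about 2 mm. A picture is of the moment at which its call begins. There is no depth.
- arm.job_done(): hands the job in, once; it reports no verdict.
Trained networks look in the newest picture that a camera, given by its name, has taken for a name from the list of things; names that differ only in an ending like _2 or _b are one class to them, and where a whole thing is asked for, a point or a joint stands for the part that bears it (a point fixed in the world has none). Each returns a list of dicts, best first, with "p" (0 to 1); they miss things now and then, are a little off and sometimes report something else, mostly with a low value. They report only what shows in the picture. A call takes as long as a camera call. They do not tell look-alikes from the thing itself.
- look_for(camera, name): "at" ([x, y, z] in mm, in world coordinates, good to about 4 mm: the middle of the surface that is visible of it).
- outline_of(camera, name): "mask" (384x512 bool, what is visible of it).
- mark_of(camera, name): "at" ([x, y, z] in mm, in world coordinates, good to about 4 mm: a listed point, or the origin of a listed thing).
The state is a dict: "t": time; "q": joint angles; "qvel": joint speeds; "effort": joint torques, N m; "tool_pos": TCP position; "eef_rot": TCP orientation; "ft_force": force on the tool from outside, world axes, zero at the start; "torque": the same for the moment, N m; "finger_gap": finger opening in mm.
Only numpy, scipy, OpenCV 4.12 (cv2) and the standard library are available. Lean on these libraries where they do the work, as an engineer would, in place of code of your own. Each camera call takes 0.05 s, during which the arm holds its last target.

## Working session

There is one attempt and no reset: what is moved stays moved. The work goes in short steps, Python scripts to look and compute and a shell command to move; the robot and the scene stay as the last step left them, time stands still between calls to the robot, and variables do not carry over. Pictures are saved under pics/ and viewed, and the job is handed in when it is done.

```bash
ls; mkdir -p pics
cat > h.py <<'E'
from bench import sensors, snapshot, arm, look_for, outline_of, mark_of
import numpy as np, cv2
def save(s,n): cv2.imwrite('pics/'+n+'.png', cv2.cvtColor(s['pixels'],cv2.COLOR_RGB2BGR))
def ray(s,u,v):
    K=s['camera_matrix'];T=np.array(s['T']);d=np.linalg.inv(K)@[u,v,1];d=np.array([d[0],-d[1],-d[2]])
    return T[:3,3],T[:3,:3]@d
def onz(s,u,v,z):
    o,d=ray(s,u,v);return o+d*(z-o[2])/d[2]
def proj(s,p):
    T=np.array(s['T']);c=np.linalg.inv(T)@np.append(p,1);K=np.array(s['camera_matrix']);q=K@[c[0],-c[1],-c[2]];return q[:2]/q[2]
E
python3 - <<'E'
from h import *
st=sensors.read_state();print(st)
for c in ['scene','side','wrist']:
    s=snapshot(c);save(s,c+'0');print(c,np.round(s['T'],3).tolist(),np.array(s['camera_matrix']).tolist(),[k for k in s])
    for n in ['stage','bed_middle','lip_edge','mask_center','mask_far','pins','blank','bar','weight','jar']:
        print(n,[(np.round(d['at']).tolist(),round(d['p'],2)) for d in mark_of(c,n)][:5])
E
```

```text
pics
{'t': 0.0, 'q': array([ 1.20101262e+00,  4.23806689e-01,  1.63068390e+00, -8.61110884e-06,
        1.08856920e+00, -1.90082646e-02]), 'qvel': array([-2.44480820e-03,  4.91403041e-04,  2.85109506e-03, -9.18546042e-05,
        1.64383675e-03, -3.69907951e-04]), 'effort': array([-2.49377859e-03, -5.44623864e+01, -2.73667842e+01,  6.40780781e-02,
        2.25798972e-02, -7.06999208e-05]), 'tool_pos': array([214.55284388, 586.44112648, 221.92540321]), 'eef_rot': array([ 0.69616153,  0.12287212,  0.69635664, -0.12389105]), 'ft_force': array([-0.89288896, -0.31697387,  0.05418825]), 'torque': array([-0.01945158,  0.03610483, -0.04546307]), 'finger_gap': 87.6728011468849}
scene [[-0.877, -0.329, 0.351, 915.701], [0.481, -0.626, 0.614, 517.888], [0.017, 0.707, 0.707, 814.223], [0.0, 0.0, 0.0, 1.0]] [[390.0402794620711, 0.0, 256.40498835078216], [0.0, 390.0402794620711, 186.57879834718378], [0.0, 0.0, 1.0]] ['pixels', 'camera_matrix', 'T']
stage [([545.0, -47.0, 1.0], 0.8)]
bed_middle [([543.0, 24.0, 42.0], 0.61)]
lip_edge [([538.0, 63.0, 50.0], 0.93)]
mask_center [([543.0, -141.0, 68.0], 0.75), ([286.0, -391.0, 5.0], 0.73), ([243.0, 272.0, 2.0], 0.72), ([628.0, -552.0, 4.0], 0.61)]
mask_far [([225.0, 353.0, 3.0], 0.93), ([520.0, -82.0, 61.0], 0.81), ([655.0, -508.0, 6.0], 0.71), ([244.0, -471.0, 8.0], 0.64), ([546.0, -142.0, 65.0], 0.44)]
pins [([652.0, 36.0, 40.0], 0.46), ([768.0, -183.0, -2.0], 0.42), ([514.0, -83.0, 63.0], 0.18)]
blank [([608.0, -354.0, 2.0], 0.58), ([430.0, 9.0, 41.0], 0.51)]Traceback (most recent call last):
  File "<stdin>", line 6, in <module>
ValueError: it knows: bed_middle, blank, cap, case, driver, gauge, jar, lip_edge, mask_center, mask_far, pins, solvent, stage, tray, weight
```

Run:
```python
from h import *
for c in ['scene','side','wrist']:
    s=snapshot(c);save(s,c+'1');
    if c!='scene':print(c,np.round(s['T'],3).tolist())
    for n in ['stage','bed_middle','lip_edge','mask_center','mask_far','pins','blank','weight','jar']:
        print(n,[(np.round(d['at']).tolist(),round(d['p'],2)) for d in mark_of(c,n)][:5])
```

```text
stage [([550.0, -49.0, 1.0], 0.86), ([447.0, -251.0, 62.0], 0.33)]
bed_middle [([541.0, 22.0, 43.0], 0.95), ([752.0, 116.0, -3.0], 0.35)]
lip_edge [([535.0, 65.0, 48.0], 0.65)]
mask_center [([544.0, -141.0, 64.0], 0.9), ([284.0, -392.0, 6.0], 0.87), ([242.0, 271.0, 4.0], 0.68), ([628.0, -553.0, 3.0], 0.6), ([519.0, -83.0, 62.0], 0.6)]
mask_far [([228.0, 354.0, 6.0], 0.94), ([243.0, -470.0, 10.0], 0.86), ([654.0, -509.0, 6.0], 0.73)]
pins [([652.0, 32.0, 38.0], 0.62)]
blank [([429.0, 7.0, 38.0], 0.49)]
weight [([693.0, -227.0, 60.0], 0.77)]
jar [([448.0, -252.0, 63.0], 0.69), ([770.0, -181.0, -1.0], 0.59)]
side [[0.934, 0.177, -0.31, 80.543], [-0.357, 0.465, -0.81, -1244.321], [0.001, 0.867, 0.498, 765.245], [0.0, 0.0, 0.0, 1.0]]
stage [([548.0, -44.0, 5.0], 0.69)]
bed_middle [([543.0, 28.0, 43.0], 0.95)]
lip_edge [([537.0, 64.0, 52.0], 0.67)]
mask_center [([628.0, -553.0, 2.0], 0.81), ([285.0, -391.0, 7.0], 0.73), ([540.0, -138.0, 64.0], 0.63), ([245.0, 269.0, 8.0], 0.56)]
mask_far [([250.0, -469.0, 6.0], 0.91), ([229.0, 356.0, 6.0], 0.86), ([660.0, -504.0, 1.0], 0.64)]
pins [([649.0, 32.0, 38.0], 0.64)]
blank [([428.0, 3.0, 41.0], 0.42)]
weight [([698.0, -225.0, 63.0], 0.6)]
jar [([448.0, -255.0, 59.0], 0.76)]
wrist [[0.344, -0.896, -0.279, 138.648], [0.939, 0.328, 0.103, 615.184], [-0.001, -0.298, 0.955, 382.493], [0.0, 0.0, 0.0, 1.0]]
stage []
bed_middle []
lip_edge []
mask_center [([238.0, 273.0, 5.0], 0.77)]
mask_far [([226.0, 352.0, 6.0], 0.92)]
pins []
blank []
weight []
jar []
```

View pics/scene0.png

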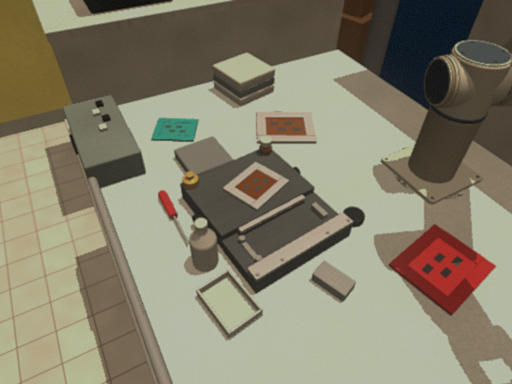

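```bash
ls pics
```

```text
scene0.png
scene1.png
side1.png
wrist1.png
```

The candidates for the mask are the plates at (257,184), on the deck with a white frame and amber glass, (286,126), a larger amber one on the table, (176,130), turquoise, and (443,265), red. The plate on the deck fits: it is the smaller of the amber pair. I'll confirm that with an enlarged crop.

Run:
```python
from h import *
a=cv2.imread('pics/scene1.png')[95:285,160:365];cv2.imwrite('pics/c1.png',cv2.resize(a,None,fx=3.8,fy=3.1,interpolation=cv2.INTER_CUBIC)[:600,:800])
```

```text
(no output)
```

View pics/c1.png

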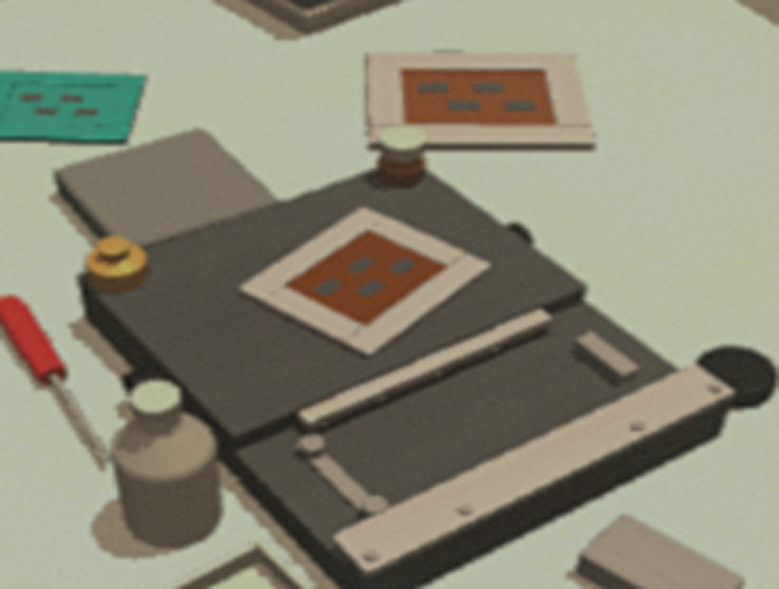

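View pics/side1.png

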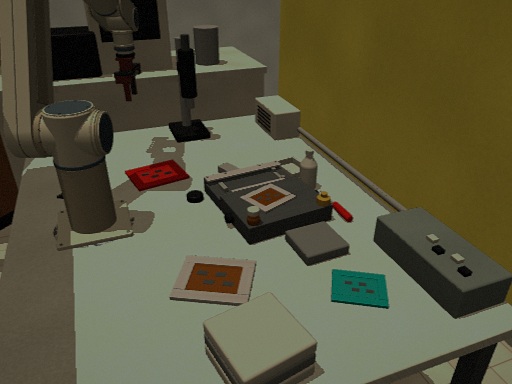

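The crop confirms the deck plate, with corners at about (256,162), (289,180), (257,209) and (223,188), as the smaller amber one. The pins are at (242,237) and (259,256), the blank at (320,209), and the bar runs from (240,229) to (304,198). Next I fit the poses.

```bash
cat > fit.py <<'E'
from h import *
from scipy.optimize import least_squares
s=snapshot('scene')
C=lambda u,v:(160+u/3.8-.4,95+v/3.1-.4)
pts=[((-150,0,60),C(583,288)),((150,0,60),C(235,435)),((150,-220,60),C(82,278)),((150,110,60),C(335,537)),((-150,110,60),C(693,366)),((110,30,56),C(312,441)),((110,100,56),C(375,500))]
def S2W(p,x):
    c,n=np.cos(x[2]),np.sin(x[2]);return np.array([x[0]+c*p[0]-n*p[1],x[1]+n*p[0]+c*p[1],p[2]])
f=lambda x:np.concatenate([proj(s,S2W(p,x))-uv for p,uv in pts])
r=least_squares(f,[547,-47,.1],loss='soft_l1');print('stage',r.x,np.round(f(r.x),1))
X=r.x
m=[C(365,208),C(490,264),C(370,353),C(241,289)]
w=[onz(s,u,v,68)[:2] for u,v in m];print(np.round(w,1))
for i in range(4): print(np.linalg.norm(w[i]-w[(i+1)%4]), np.arctan2(*(w[(i+1)%4]-w[i])[::-1]))
c=np.mean(w,0);d=c-X[:2];R=np.array([[np.cos(X[2]),np.sin(X[2])],[-np.sin(X[2]),np.cos(X[2])]])
print('mask center world',c,'stage',R@d, 'corners stage',(R@(np.array(w)-X[:2]).T).T)
E
python3 fit.py
```

```text
stage [ 5.48696211e+02 -4.55577359e+01  1.09359752e-01] [ 1.8 -0.9 -0.2  0.6 -1.8 -1.5 -1.1 -0.3  1.  -1.1  0.2  0.4  0.2  1.3]
[[ 498.6 -219.7]
 [ 454.3 -111.6]
 [ 582.5  -59.5]
 [ 627.4 -167.3]]
116.8330920661624 1.959931730003884
138.3467864532721 0.38663364050185134
116.84312232035394 -1.1759818193339717
139.01036561333456 -2.7550056710382287
mask center world [ 540.70255576 -139.53290773] stage [-18.20253149 -92.54133833] corners stage [[ -68.76271928 -167.66550629]
 [-101.02501281  -55.37518695]
 [  32.0376517   -17.50487356]
 [  64.93995443 -129.61978652]]
```

```bash
cat >> h.py <<'E'
from scipy.spatial.transform import Rotation as Ro
X=np.array([548.7,-45.6,.109])
def s2w(p,yaw=False):
    c,n=np.cos(X[2]),np.sin(X[2]);return np.array([X[0]+c*p[0]-n*p[1],X[1]+n*p[0]+c*p[1]])
def w2s(p):
    c,n=np.cos(X[2]),np.sin(X[2]);d=np.array(p[:2])-X[:2];return np.array([c*d[0]+n*d[1],-n*d[0]+c*d[1]])
def tool():
    st=sensors.read_state();q=st['eef_rot'];R=Ro.from_quat([q[1],q[2],q[3],q[0]]).as_matrix()
    jaw=np.degrees(np.arctan2(R[1,1],R[0,1]))
    print('t',round(st['t'],2),'tcp',np.round(st['tool_pos'],1),'stage xy',np.round(w2s(st['tool_pos']),1),'jaw deg world',round(jaw,2),'rel stage',round(jaw-np.degrees(X[2]),2),'down',np.round(R[:,0],3),'F',np.round(st['ft_force'],1),'gap',round(st['finger_gap'],1),'q',np.round(st['q'],2))
    return st
def delta(sx,sy,z=None):
    st=sensors.read_state();p=s2w((sx,sy));d=p-st['tool_pos'][:2]
    print('to stage',(sx,sy),'world',np.round(p,1),'delta mm',np.round(d,1), None if z is None else round(z-st['tool_pos'][2],1))
E
python3 - <<'E'
from h import *
tool();delta(-125,-100,150)
for n in ['solvent','driver','tray','case','gauge','cap','weight','jar']:
    for c in ['scene','side']:
        r=mark_of(c,n)[:1] if 0 else None
s=snapshot('scene')
for n in ['solvent','driver','tray','case','gauge','cap','weight','jar']:
    r=mark_of('scene',n)
    print(n,[(np.round(d['at']).tolist(),np.round(w2s(d['at'])).tolist(),round(d['p'],2)) for d in r[:2]])
s=snapshot('side');save(s,'side2')
a=s['pixels'][145:245,195:345,::-1];cv2.imwrite('pics/c2.png',cv2.resize(a,None,fx=5.3,fy=5.3,interpolation=cv2.INTER_CUBIC))
# overlay predicted
for p in [(-150,0,60),(150,0,60),(150,-220,60),(-150,-220,60),(150,110,60),(-150,110,60),(110,30,56),(110,100,56)]:
    u=proj(s,[*s2w(p),p[2]]);print(p,np.round((u-[195,145])*5.3+2))
w=[(498.6,-219.7),(454.3,-111.6),(582.5,-59.5),(627.4,-167.3)]
print([np.round((proj(s,[*q,68])-[195,145])*5.3+2).tolist() for q in w])
E
```

```text
t 1.95 tcp [214.8 586.9 222.7] stage xy [-263.2  665.1] jaw deg world 69.9 rel stage 63.66 down [ 0. -0. -1.] F [-0.2 -0.9 -0.2] gap 87.8 q [ 1.2   0.42  1.63 -0.    1.09 -0.02]
to stage (-125, -100) world [ 435.3 -158.6] delta mm [ 220.6 -745.5] -72.7
solvent [([751.0, -15.0, -2.0], [204.0, 8.0], 0.95), ([537.0, 64.0, 51.0], [0.0, 110.0], 0.4)]
driver [([767.0, -182.0, -0.0], [202.0, -159.0], 0.7)]
tray [([752.0, 116.0, -1.0], [220.0, 139.0], 0.6), ([692.0, -226.0, 62.0], [123.0, -195.0], 0.53)]
case []
gauge [([511.0, 182.0, -2.0], [-13.0, 230.0], 0.85)]
cap [([339.0, 43.0, 4.0], [-199.0, 110.0], 0.64), ([509.0, 182.0, -3.0], [-15.0, 231.0], 0.64)]
weight [([696.0, -224.0, 61.0], [127.0, -193.0], 0.76), ([536.0, 65.0, 51.0], [-1.0, 112.0], 0.52)]
jar [([447.0, -252.0, 63.0], [-124.0, -195.0], 0.5)]
(-150, 0, 60) [131. 267.]
(150, 0, 60) [541. 166.]
(150, -220, 60) [734. 316.]
(-150, -220, 60) [287. 446.]
(150, 110, 60) [460. 103.]
(-150, 110, 60) [ 66. 193.]
(110, 30, 56) [467. 165.]
(110, 100, 56) [417. 124.]
[[373.0, 352.0], [240.0, 278.0], [401.0, 204.0], [535.0, 270.0]]
```

View pics/c2.png

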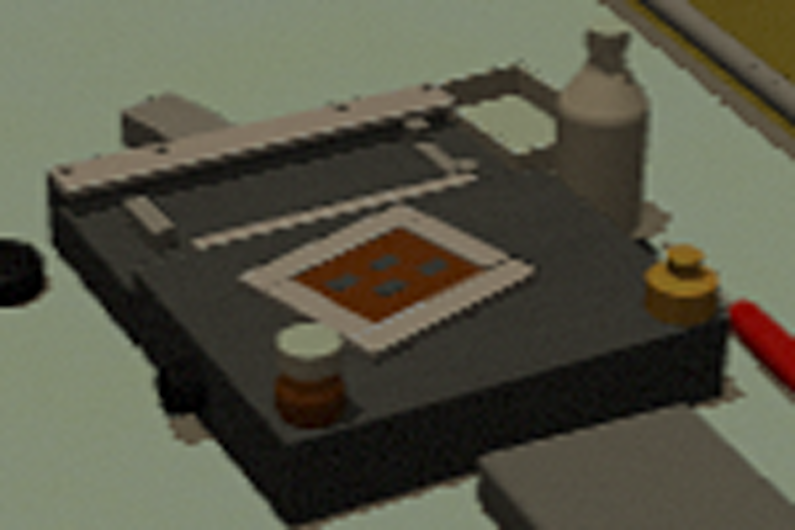

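The side view agrees with the fit: the mask corners and pins land within about 1 px of prediction. I'll first approach the mask's left (-x) side, with the jaws along stage y, to square it and shift it.

```bash
python3 -m crank '0.018 -0.060 0 2.2;0.018 -0.060 0 2.2;0.018 -0.060 0 2.2;0.018 -0.060 0 2.2;0.018 -0.060 0 2.2;0.018 -0.060 0 2.2;0.018 -0.060 0 2.2;0.018 -0.060 0 2.2;0.018 -0.060 0 2.2;0.018 -0.060 0 2.2;0.018 -0.060 0 2.2;0.018 -0.060 0 2.2' 1
python3 - <<'E'
from h import *
tool();delta(-125,-100,120)
E
```

```text
t: 3.95
tool_pos: [429.4, -132.1, 225.9]
eef_rot: [0.71, -0.045, 0.702, 0.049]
ft_force: [0.9, -0.6, 0.6]
finger_gap: 87.9
t 3.95 tcp [ 429.4 -132.1  225.9] stage xy [-128.  -73.] jaw deg world 97.62 rel stage 91.38 down [ 0.011  0.007 -1.   ] F [ 0.9 -0.6  0.6] gap 87.9 q [-0.33  0.15  2.01  0.01  0.97 -2.04]
to stage (-125, -100) world [ 435.3 -158.6] delta mm [  5.9 -26.5] -105.9
```

```bash
python3 -m crank '0.006 -0.0265 0 -1.4;0 0 -0.05 0;0 0 -0.03 0;0 0 0 0'
python3 - <<'E'
from h import *
tool();delta(-125,-100,64)
s=snapshot('wrist');save(s,'w3')
s=snapshot('side');cv2.imwrite('pics/c3.png',cv2.resize(s['pixels'][145:245,195:345,::-1],None,fx=5.3,fy=5.3,interpolation=cv2.INTER_CUBIC))
E
```

```text
t: 4.45
tool_pos: [438.0, -165.4, 145.5]
eef_rot: [0.712, -0.035, 0.7, 0.037]
ft_force: [-1.0, -0.0, 0.7]
finger_gap: 87.7
t 4.45 tcp [ 438.  -165.4  145.5] stage xy [-123.1 -107. ] jaw deg world 95.76 rel stage 89.52 down [ 0.017  0.004 -1.   ] F [-1.  -0.   0.7] gap 87.7 q [-0.39  0.31  2.04  0.01  0.78 -2.07]
to stage (-125, -100) world [ 435.3 -158.6] delta mm [-2.7  6.8] -81.5
```

View pics/w3.png

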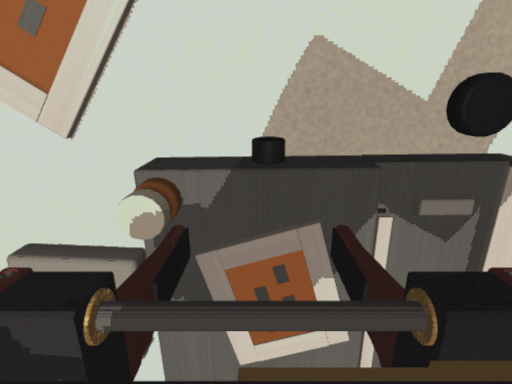

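View pics/c3.png

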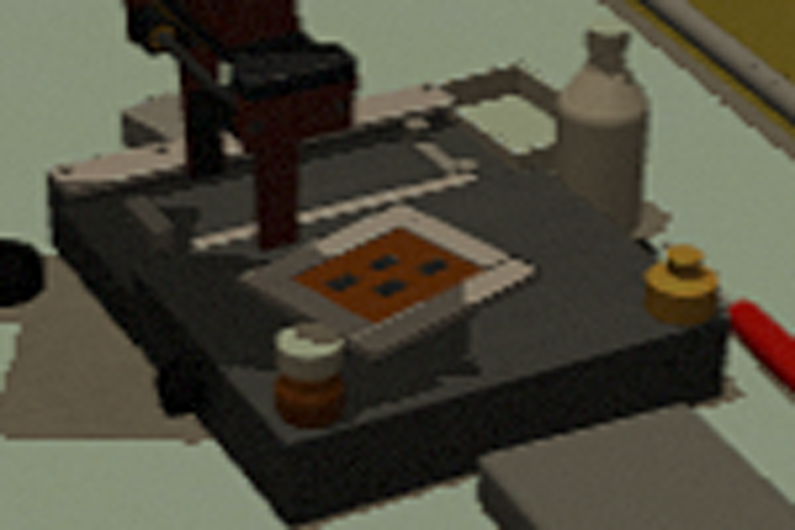

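The fingers are above the deck, left of the mask, with the jar beside the rear finger at (150,205) in the wrist view. I'll add a little clearance from it and go down.

```bash
python3 -m crank '-0.003 0.011 0 0;0 0 -0.03 0;0 0 -0.03 0;0 0 0 0'
python3 - <<'E'
from h import *
tool();delta(-125,-97,63)
E
```

```text
t: 5.05
tool_pos: [439.7, -153.2, 91.9]
eef_rot: [0.717, -0.037, 0.696, 0.035]
ft_force: [1.4, -0.2, 0.1]
finger_gap: 87.9
t 5.05 tcp [ 439.7 -153.2   91.9] stage xy [-120.1  -95.1] jaw deg world 95.88 rel stage 89.63 down [ 0.03  -0.001 -1.   ] F [ 1.4 -0.2  0.1] gap 87.9 q [-0.37  0.4   2.08  0.02  0.64 -2.05]
to stage (-125, -97) world [ 435.  -155.6] delta mm [-4.7 -2.4] -28.9
```

```bash
python3 -m crank '-0.006 0 -0.008 0;-0.001 0 -0.008 0;-0.001 0 -0.006 0;0 0 -0.003 0;0 0 0 0'
python3 - <<'E'
from h import *
tool();delta(-125,-97,63)
E
```

```text
t: 5.68
tool_pos: [433.2, -153.5, 68.9]
eef_rot: [0.718, -0.038, 0.694, 0.035]
ft_force: [-0.1, 0.3, -0.0]
finger_gap: 87.7
t 5.67 tcp [ 433.2 -153.5   68.9] stage xy [-126.5  -94.7] jaw deg world 95.9 rel stage 89.66 down [ 0.035 -0.003 -0.999] F [-0.1  0.3 -0. ] gap 87.7 q [-0.37  0.44  2.1   0.02  0.57 -2.06]
to stage (-125, -97) world [ 435.  -155.6] delta mm [ 1.8 -2.1] -5.9
```

```bash
python3 -m crank '0 0 -0.003 0;0 0 -0.002 0;0.006 0.0007 0 0;0.006 0.0007 0 0;0.006 0.0007 0 0;0.006 0.0007 0 0;0.006 0.0007 0 0;0.006 0.0007 0 0;0 0 0 0'
python3 - <<'E'
from h import *
tool();
s=snapshot('wrist');save(s,'w4')
s=snapshot('scene');cv2.imwrite('pics/c4.png',cv2.resize(s['pixels'][125:285,160:365,::-1],None,fx=3.8,fy=3.7,interpolation=cv2.INTER_CUBIC))
E
```

```text
t: 6.8
tool_pos: [471.9, -148.7, 63.6]
eef_rot: [0.718, -0.038, 0.694, 0.035]
ft_force: [-0.5, 0.6, 0.0]
finger_gap: 87.7
t 6.8 tcp [ 471.9 -148.7   63.6] stage xy [-87.5 -94.2] jaw deg world 95.92 rel stage 89.68 down [ 0.035 -0.003 -0.999] F [-0.5  0.6  0. ] gap 87.7 q [-0.33  0.48  2.03  0.02  0.59 -2.02]
```

View pics/w4.png

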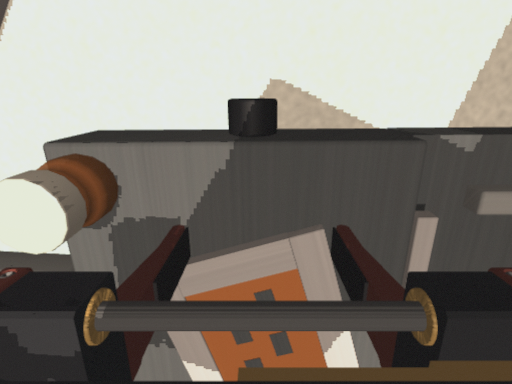

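View pics/c4.png

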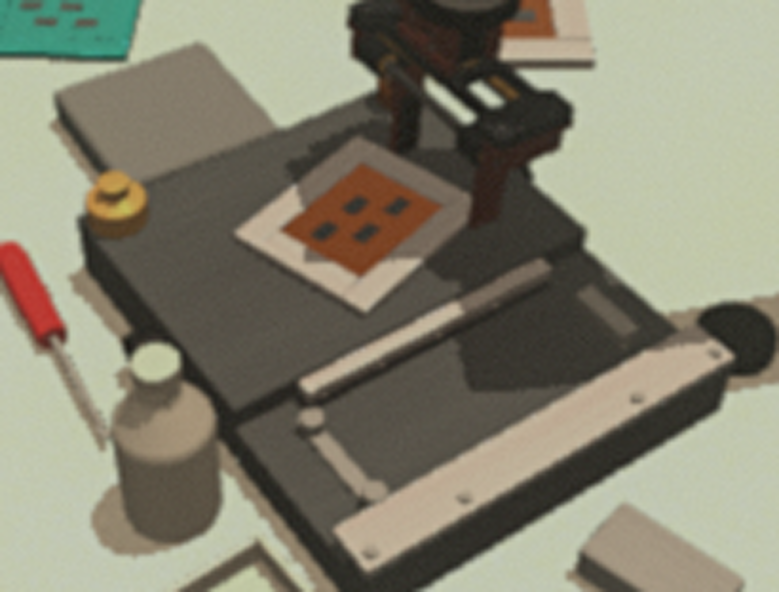

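The front finger touches the mask at crop (490,200) and has begun to turn it. I'll keep pushing.

```bash
python3 -m crank '0.006 0.0007 0 0;0.006 0.0007 0 0;0.004 0.0005 0 0;0 0 0 0'
python3 - <<'E'
from h import *
tool();
s=snapshot('wrist');save(s,'w5')
s=snapshot('side');save(s,'s5')
s=snapshot('scene');save(s,'sc5');cv2.imwrite('pics/c5.png',cv2.resize(s['pixels'][125:285,160:365,::-1],None,fx=3.8,fy=3.7,interpolation=cv2.INTER_CUBIC))
E
```

```text
t: 7.4
tool_pos: [488.0, -146.8, 63.5]
eef_rot: [0.718, -0.038, 0.694, 0.035]
ft_force: [-0.5, 0.8, 0.8]
finger_gap: 87.8
t 7.4 tcp [ 488.  -146.8   63.5] stage xy [-71.3 -94. ] jaw deg world 95.89 rel stage 89.65 down [ 0.033 -0.003 -0.999] F [-0.5  0.8  0.8] gap 87.8 q [-0.32  0.5   2.    0.01  0.61 -2.01]
```

View pics/w5.png

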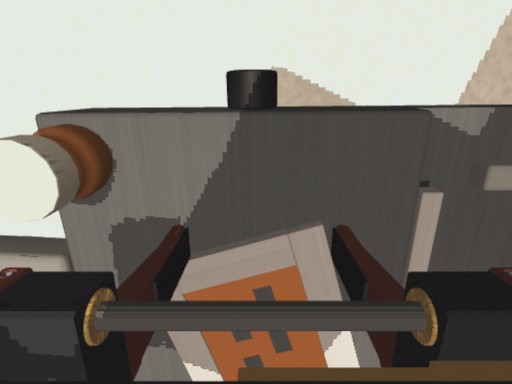

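View pics/c5.png

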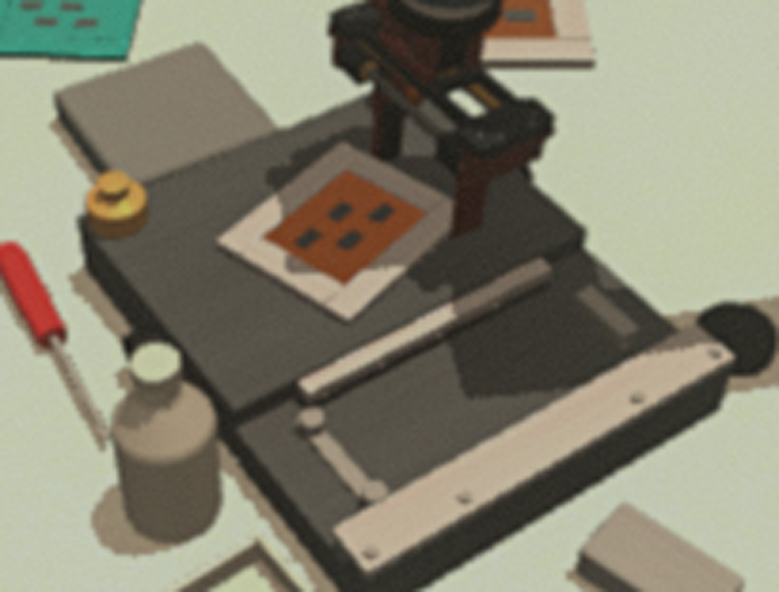

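```bash
cat > mfit.py <<'E'
import sys
from h import *
# fit amber glass quad from scene image: glass 96x76 at z~68
def glass(c,z=68,tag=''):
    s=snapshot(c);im=cv2.cvtColor(s['pixels'],cv2.COLOR_RGB2HSV)
    m=((im[...,0]<16)&(im[...,1]>140)&(im[...,2]>50)).astype(np.uint8)
    n,l,stt,ce=cv2.connectedComponentsWithStats(m)
    best=None
    for i in range(1,n):
        if stt[i,4]<60: continue
        p=w2s(onz(s,*ce[i],z)[:2])
        if abs(p[0])<150 and -225<p[1]<130 and (best is None or stt[i,4]>stt[best,4]): best=i
    cs,_=cv2.findContours((l==best).astype(np.uint8),cv2.RETR_EXTERNAL,cv2.CHAIN_APPROX_NONE)
    k=np.vstack(cs)[:,0,:]
    w=np.array([w2s(onz(s,u,v,z)[:2]) for u,v in k],dtype=np.float32)
    r=cv2.minAreaRect(w);b=cv2.boxPoints(r)
    e=b[1]-b[0];f=b[2]-b[1]
    L=e if np.linalg.norm(e)>np.linalg.norm(f) else f
    a=np.degrees(np.arctan2(L[1],L[0]));a=(a+90)%180-90
    print(c,tag,'glass centre stage',np.round(np.mean(b,0),1),'size',np.round(r[1],1),'yaw deg',round(a,1),'area',stt[best,4]);return s
if __name__=='__main__':
    tool();z=float(sys.argv[1]) if len(sys.argv)>1 else 68
    for c in ['scene','side']:
        try: s=glass(c,z);save(s,c+'_L')
        except Exception as e: print(c,e)
E
python3 mfit.py
python3 - <<'E'
import cv2
a=cv2.imread('pics/w5.png')[200:384,120:390];cv2.imwrite('pics/w5c.png',cv2.resize(a,None,fx=2.9,fy=2.9))
E
```

```text
t 7.55 tcp [ 487.7 -146.9   63.5] stage xy [-71.6 -94. ] jaw deg world 95.88 rel stage 89.64 down [ 0.034 -0.003 -0.999] F [-0.6  0.3 -0.5] gap 88.0 q [-0.32  0.5   2.    0.01  0.61 -2.01]
scene  glass centre stage [ -1.3 -95.9] size [91.9 73. ] yaw deg 16.2 area 555
side  glass centre stage [ -2.  -93.1] size [92.4 77.1] yaw deg 16.0 area 251
```

View pics/w5c.png

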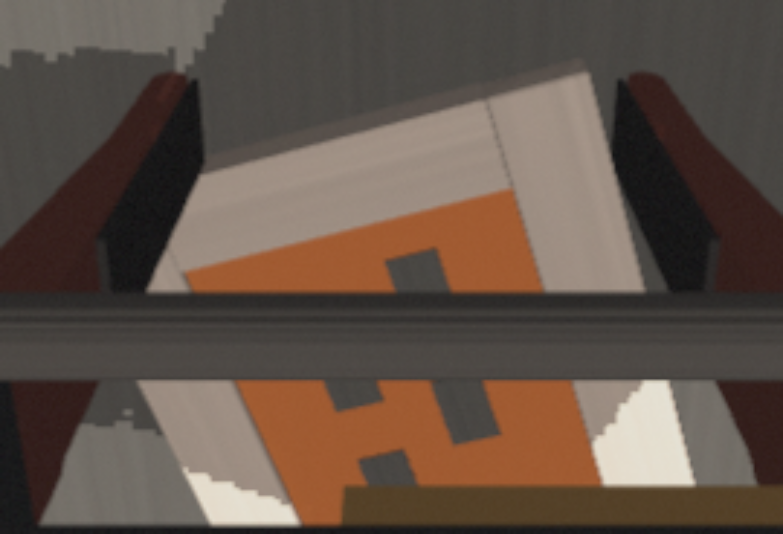

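The mask moved about 17 mm in +x (glass centre now at stage -1.5, -95), but its front-left corner slid inside the open jaws, so the turn stayed at 16°. The sideways position is good. I'll lift and square it from behind with a narrower opening, so both fingers bear well inside the rear edge.

```bash
python3 -m crank '-0.004 0 0.01 0;-0.002 0 0.03 0;0 0 0.05 0;0 0 0.04 -10;0 -0.02 0 -10;0 -0.02 0 -10;0 -0.02 0 -10;0 -0.02 0 -10;0 0 0 -10;0 0 0 -10;0 0 0 -10' 0.36
python3 - <<'E'
from h import *
tool();delta(2,-198,120)
E
```

```text
t: 9.02
tool_pos: [477.9, -229.9, 205.6]
eef_rot: [0.565, 0.43, 0.544, -0.448]
ft_force: [0.3, 0.5, -0.6]
finger_gap: 59.8
t 9.03 tcp [ 477.9 -229.9  205.6] stage xy [ -90.4 -175.5] jaw deg world 13.22 rel stage 6.98 down [ 0.007 -0.04  -0.999] F [ 0.3  0.5 -0.6] gap 59.8 q [-0.45  0.3   1.87 -0.04  0.95 -0.66]
to stage (2, -198) world [ 572.2 -242.2] delta mm [ 94.3 -12.3] -85.6
```

```bash
python3 -m crank '0.047 -0.006 0 -4;0.047 -0.006 0 -3;0 0 0 0;0 0 -0.03 0;0 0 -0.03 0;0 0 0 0'
python3 - <<'E'
from h import *
tool();delta(2,-198,80)
E
```

```text
t: 9.78
tool_pos: [569.5, -241.7, 148.3]
eef_rot: [0.535, 0.463, 0.515, -0.484]
ft_force: [-0.5, 0.4, 0.6]
finger_gap: 59.8
t 9.78 tcp [ 569.5 -241.7  148.3] stage xy [  -0.6 -197.2] jaw deg world 5.91 rel stage -0.33 down [ 0.002 -0.041 -0.999] F [-0.5  0.4  0.6] gap 59.8 q [-0.4   0.5   1.71 -0.05  0.92 -0.48]
to stage (2, -198) world [ 572.2 -242.2] delta mm [ 2.7 -0.5] -68.3
```

```bash
python3 -m crank '0.003 -0.001 -0.025 0;0 0 -0.025 0;0 0 -0.015 0;0 0 0 0'
python3 - <<'E'
from h import *
tool();delta(2,-198,63)
E
```

```text
t: 10.28
tool_pos: [572.4, -243.8, 88.0]
eef_rot: [0.537, 0.464, 0.513, -0.483]
ft_force: [-0.2, 0.2, -1.3]
finger_gap: 59.8
t 10.28 tcp [ 572.4 -243.8   88. ] stage xy [   2.  -199.6] jaw deg world 5.94 rel stage -0.31 down [ 0.006 -0.043 -0.999] F [-0.2  0.2 -1.3] gap 59.8 q [-0.4   0.58  1.73 -0.05  0.81 -0.47]
to stage (2, -198) world [ 572.2 -242.2] delta mm [-0.2  1.6] -25.0
```

```bash
python3 -m crank '0 0 -0.012 0;0 0 -0.008 0;0 0 -0.004 0;-0.0008 0.007 0 0;-0.0008 0.007 0 0;-0.0008 0.007 0 0;-0.0008 0.007 0 0;-0.0008 0.007 0 0;-0.0008 0.007 0 0;0 0 0 0'; python3 mfit.py
```

```text
t: 11.52
tool_pos: [568.8, -199.2, 65.6]
eef_rot: [0.539, 0.464, 0.512, -0.482]
ft_force: [-0.3, -0.6, 0.3]
finger_gap: 59.6
t 11.53 tcp [ 568.8 -199.2   65.6] stage xy [   3.3 -154.9] jaw deg world 6.0 rel stage -0.24 down [ 0.01  -0.045 -0.999] F [-0.3 -0.6  0.3] gap 59.6 q [-0.34  0.6   1.78 -0.06  0.74 -0.4 ]
scene  glass centre stage [  5.  -75.8] size [92.5 73. ] yaw deg 10.8 area 586
side  glass centre stage [-13.2 -77.9] size [55.2 74.8] yaw deg -80.3 area 112
```

```bash
python3 -m crank '-0.0008 0.007 -0.002 0;-0.0008 0.007 -0.001 0;-0.0008 0.007 0 0;-0.0008 0.006 0 0;0 0 0 0'; python3 mfit.py
python3 - <<'E'
import cv2
a=cv2.imread('pics/scene_L.png')[125:285,160:365];cv2.imwrite('pics/c6.png',cv2.resize(a,None,fx=3.8,fy=3.7,interpolation=cv2.INTER_CUBIC))
E
```

```text
t: 12.25
tool_pos: [565.6, -171.6, 62.7]
eef_rot: [0.539, 0.464, 0.511, -0.483]
ft_force: [0.4, 0.7, 0.1]
finger_gap: 59.8
t 12.25 tcp [ 565.6 -171.6   62.7] stage xy [   3.1 -127.1] jaw deg world 5.97 rel stage -0.28 down [ 0.011 -0.046 -0.999] F [0.4 0.7 0.1] gap 59.8 q [-0.29  0.59  1.81 -0.06  0.72 -0.35]
scene  glass centre stage [ 12.  -55.1] size [92.9 72.6] yaw deg 1.1 area 615
side  glass centre stage [ 39.2 -62.4] size [90.2 43.7] yaw deg 61.1 area 113
```

View pics/c6.png

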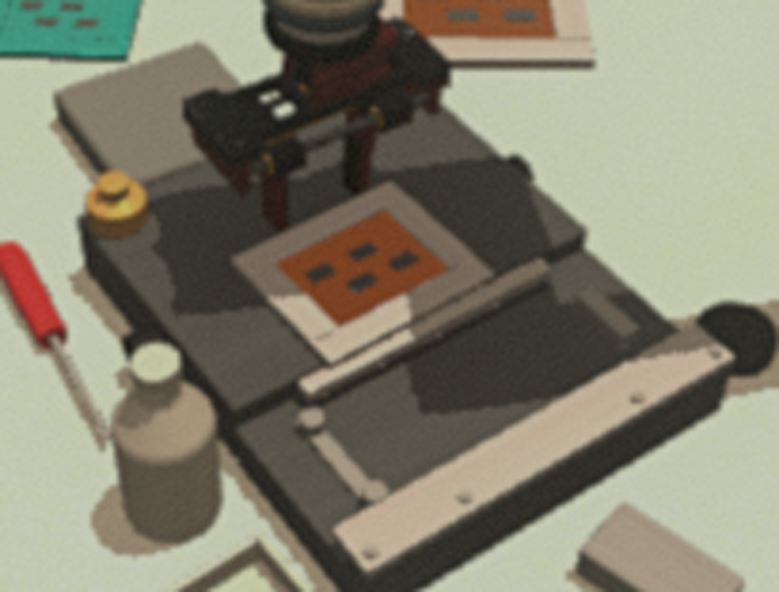

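The mask is square now (about 1°), with its centre at stage (12,-55) and about 20 mm of room to the pins. I'll push it on over the edge.

```bash
python3 -m crank '-0.0008 0.007 0 0.1;-0.0008 0.007 0 0;-0.0008 0.007 0 0;-0.0008 0.007 0 0.1;-0.0008 0.007 0 0;-0.0008 0.007 0 0;-0.0008 0.007 0 0;-0.0008 0.004 0 0;0 0 0 0'; python3 mfit.py
```

```text
t: 13.48
tool_pos: [559.0, -115.1, 62.6]
eef_rot: [0.54, 0.463, 0.512, -0.482]
ft_force: [-0.5, -0.6, 0.2]
finger_gap: 59.6
t 13.47 tcp [ 559.  -115.1   62.6] stage xy [  2.7 -70.2] jaw deg world 6.16 rel stage -0.09 down [ 0.011 -0.046 -0.999] F [-0.5 -0.6  0.2] gap 59.6 q [-0.2   0.57  1.85 -0.07  0.7  -0.26]
scene  glass centre stage [13.7  0.6] size [72.9 93.1] yaw deg -0.2 area 683
side  glass centre stage [36.1 -5. ] size [80.8 45.1] yaw deg 62.1 area 115
```

```bash
python3 -m crank '-0.0008 0.006 0 0;-0.0008 0.006 0 0;-0.0008 0.006 0 0;-0.0008 0.006 0 0;-0.0008 0.006 0 0;0 0 0 0'; python3 mfit.py
python3 - <<'E'
import cv2
a=cv2.imread('pics/scene_L.png')[125:285,160:365];cv2.imwrite('pics/c7.png',cv2.resize(a,None,fx=3.8,fy=3.7,interpolation=cv2.INTER_CUBIC))
E
```

```text
t: 14.32
tool_pos: [554.8, -83.5, 62.7]
eef_rot: [0.54, 0.463, 0.512, -0.482]
ft_force: [-0.1, -0.0, 0.0]
finger_gap: 59.7
t 14.32 tcp [554.8 -83.5  62.7] stage xy [  2.  -38.3] jaw deg world 6.12 rel stage -0.13 down [ 0.012 -0.046 -0.999] F [-0.1 -0.   0. ] gap 59.7 q [-0.15  0.56  1.87 -0.07  0.69 -0.2 ]
scene  glass centre stage [14.8 34.9] size [84.5 96.1] yaw deg -2.8 area 800
side need at least one array to concatenate
```

View pics/c7.png

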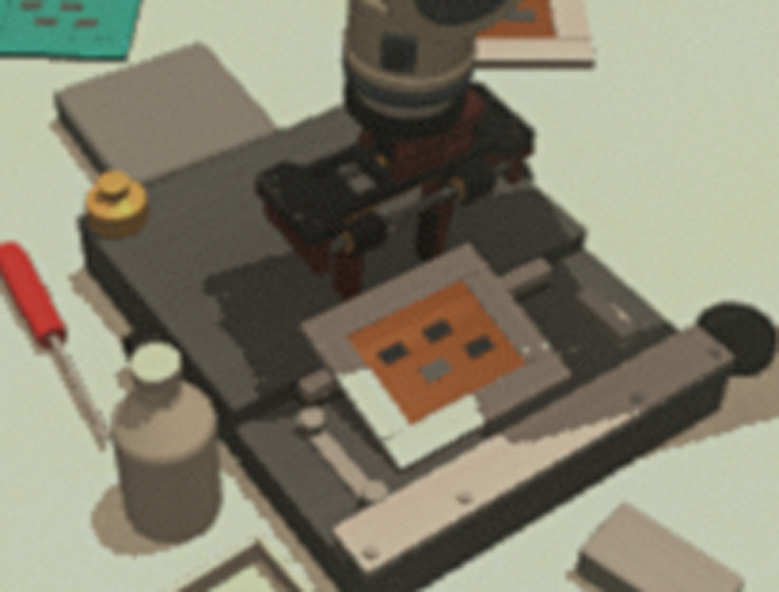

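The front has dipped, the plate looks square, and its right edge is well clear of the pins. I'll push on under the lip.

```bash
python3 -m crank '-0.0006 0.006 0 0.1;-0.0006 0.006 0 0;-0.0006 0.006 0 0;-0.0006 0.004 -0.001 0;0 0 0 0'; python3 mfit.py 60
python3 - <<'E'
import cv2
a=cv2.imread('pics/scene_L.png')[125:285,160:365];cv2.imwrite('pics/c8.png',cv2.resize(a,None,fx=3.8,fy=3.7,interpolation=cv2.INTER_CUBIC))
E
```

```text
t: 15.05
tool_pos: [552.1, -60.4, 61.4]
eef_rot: [0.54, 0.463, 0.512, -0.482]
ft_force: [-0.0, 0.7, -0.9]
finger_gap: 59.9
t 15.05 tcp [552.1 -60.4  61.4] stage xy [  1.7 -15.1] jaw deg world 6.2 rel stage -0.05 down [ 0.011 -0.046 -0.999] F [-0.   0.7 -0.9] gap 59.9 q [-0.11  0.55  1.89 -0.07  0.69 -0.16]
scene  glass centre stage [12.7 55.6] size [81.  95.4] yaw deg -1.5 area 804
side  glass centre stage [28.3 54.4] size [59.  47.4] yaw deg 1.5 area 71
```

View pics/c8.png

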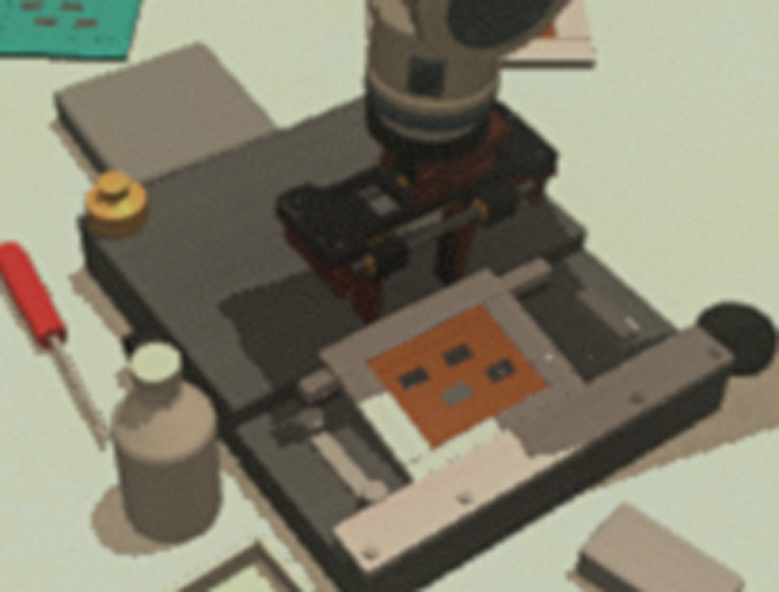

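The front is now under the lip. I'll finish the push slowly, watching the force for the back stop.

```bash
python3 -m crank '-0.0003 0.003 0 0;-0.0003 0.003 0 0;-0.0002 0.002 0 0'; python3 -m crank '0 0.002 0 0'; python3 -m crank '0 0 0 0';  python3 -c "
from h import *
tool()"
```

```text
t: 15.52
tool_pos: [551.3, -52.7, 61.4]
eef_rot: [0.54, 0.463, 0.512, -0.482]
ft_force: [0.4, -0.5, -0.6]
finger_gap: 59.6
t: 15.65
tool_pos: [551.2, -50.6, 61.4]
eef_rot: [0.54, 0.463, 0.512, -0.482]
ft_force: [0.0, -1.3, -1.1]
finger_gap: 59.9
t: 15.78
tool_pos: [551.2, -50.4, 61.4]
eef_rot: [0.54, 0.463, 0.512, -0.482]
ft_force: [0.1, -0.2, -0.2]
finger_gap: 59.6
t 15.78 tcp [551.2 -50.4  61.4] stage xy [ 2.  -5.1] jaw deg world 6.15 rel stage -0.09 down [ 0.011 -0.046 -0.999] F [ 0.1 -0.2 -0.2] gap 59.6 q [-0.09  0.55  1.89 -0.07  0.69 -0.14]
```

```bash
for i in 1 ; do python3 -m crank '-0.0001 0.0015 0 0' | grep -E 'tool|ft'; python3 -m crank '-0.0001 0.0015 0 0'| grep -E 'tool|ft'; python3 -m crank '-0.0001 0.0015 0 0'| grep -E 'tool|ft'; done; python3 mfit.py 58
python3 - <<'E'
import cv2
a=cv2.imread('pics/scene_L.png')[185:275,215:335];cv2.imwrite('pics/c9.png',cv2.resize(a,None,fx=6.6,fy=6.6,interpolation=cv2.INTER_CUBIC))
E
```

```text
tool_pos: [551.1, -48.9, 61.4]
ft_force: [-0.5, -2.3, -0.0]
tool_pos: [551.5, -48.2, 61.6]
ft_force: [0.5, -11.4, 0.5]
tool_pos: [551.6, -48.1, 61.8]
ft_force: [-1.0, -13.8, 0.6]
t 16.15 tcp [551.6 -48.1  61.8] stage xy [ 2.6 -2.8] jaw deg world 6.3 rel stage 0.05 down [ 0.012 -0.05  -0.999] F [ -1.  -13.8   0.6] gap 59.7 q [-0.08  0.55  1.89 -0.08  0.69 -0.13]
scene  glass centre stage [12. 66.] size [81.6 96.3] yaw deg -1.1 area 820
side  glass centre stage [34.5 64.4] size [60.5 47. ] yaw deg 67.7 area 72
```

View pics/c9.png

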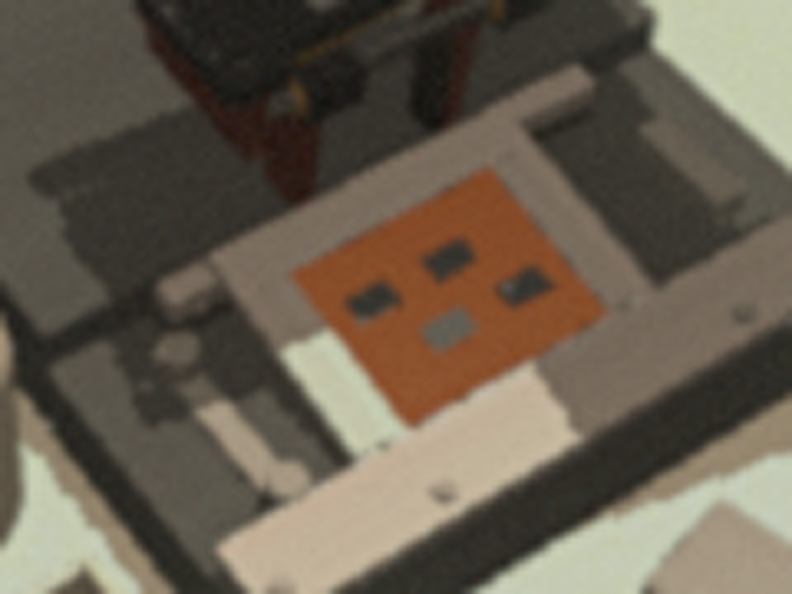

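The plate has met the back stop (14 N), the bar is still up at crop (180,290) and (590,90), and there is a clear gap to the pins at (180,345) and (290,475). I'll back off, rise, and go over the rear frame member.

```bash
python3 -m crank '0.0004 -0.006 0 0;0 0 0.02 0;0 0 0.015 0;0.005 0.018 0 0;0 0 0 0'
python3 - <<'E'
from h import *
tool();delta(12,17,66)
E
```

```text
t: 16.88
tool_pos: [557.2, -35.0, 97.7]
eef_rot: [0.541, 0.462, 0.511, -0.482]
ft_force: [-0.7, -0.2, -0.8]
finger_gap: 59.7
t 16.88 tcp [557.2 -35.   97.7] stage xy [9.6 9.6] jaw deg world 6.21 rel stage -0.04 down [ 0.012 -0.049 -0.999] F [-0.7 -0.2 -0.8] gap 59.7 q [-0.06  0.5   1.87 -0.07  0.76 -0.12]
to stage (12, 17) world [558.8 -27.4] delta mm [1.6 7.6] -31.7
```

```bash
python3 -m crank '0.002 0.008 -0.01 0;0 0 -0.01 0;0 0 -0.005 0'; python3 -m crank '0 0 -0.004 0'|grep -E 'tool|ft';python3 - <<'E'
from h import *
tool();delta(12,17,66)
E
```

```text
t: 17.25
tool_pos: [558.4, -25.6, 69.7]
eef_rot: [0.541, 0.461, 0.512, -0.482]
ft_force: [1.0, -0.2, -0.6]
finger_gap: 59.7
tool_pos: [558.5, -26.0, 65.3]
ft_force: [-0.5, -2.4, 7.2]
t 17.38 tcp [558.5 -26.   65.3] stage xy [11.8 18.5] jaw deg world 6.3 rel stage 0.06 down [ 0.01  -0.049 -0.999] F [-0.5 -2.4  7.2] gap 60.1 q [-0.04  0.55  1.87 -0.08  0.7  -0.09]
to stage (12, 17) world [558.8 -27.4] delta mm [ 0.3 -1.4] 0.7
```

```bash
python3 -m crank '0 0 -0.003 0;0 0 -0.003 0' |grep -E 'tool|ft';python3 -m crank '0 0 -0.003 0;0 0 -0.003 0'|grep -E 'tool|ft'; python3 -m crank '0 -0.0005 -0.003 0'|grep -E 'tool|ft'
```

```text
tool_pos: [558.6, -26.8, 59.3]
ft_force: [-0.7, -0.4, 5.4]
tool_pos: [558.7, -27.4, 53.7]
ft_force: [-1.1, 1.4, 7.1]
tool_pos: [558.7, -27.8, 50.8]
ft_force: [-1.1, 4.3, 7.1]
```

```bash
python3 -m crank '0 0 -0.002 0' |grep -E 'tool|ft';python3 -m crank '0 0 -0.002 0'|grep -E 'tool|ft'; python3 -m crank '0 0 -0.002 0'|grep -E 'tool|ft'
```

```text
tool_pos: [558.7, -27.9, 49.0]
ft_force: [-2.1, 0.7, 7.3]
tool_pos: [558.8, -27.9, 48.3]
ft_force: [-8.9, 2.8, 34.8]
tool_pos: [558.7, -27.9, 48.3]
ft_force: [-9.5, 3.9, 32.3]
```

The plate bottomed at z 48.3, where a flat mask top should be at 48. I'll lift and check.

```bash
python3 -m crank '0 0 0.01 0;0 0 0.03 0;0 0 0.05 0;0 0 0.05 0;-0.03 0 0 5;-0.05 0 0 10;-0.03 0 0 10' |grep -E 'tool|ft'; python3 mfit.py 48
python3 - <<'E'
import cv2
a=cv2.imread('pics/scene_L.png')[185:275,215:335];a=cv2.resize(a,None,fx=6.6,fy=6.6,interpolation=cv2.INTER_CUBIC);cv2.imwrite('pics/c10.png',a)
a=cv2.imread('pics/side_L.png')[145:225,195:315];a=cv2.resize(a,None,fx=6.6,fy=6.6,interpolation=cv2.INTER_CUBIC);cv2.imwrite('pics/c10s.png',a)
E
```

```text
tool_pos: [447.8, -29.3, 192.8]
ft_force: [0.4, 0.2, 0.2]
t 19.25 tcp [447.8 -29.3 192.8] stage xy [-98.6  27.1] jaw deg world 31.68 rel stage 25.43 down [ 0.032 -0.041 -0.999] F [0.4 0.2 0.2] gap 59.8 q [-0.07  0.19  2.05 -0.05  0.86 -0.59]
scene  glass centre stage [13.4 65.4] size [91.7 72.1] yaw deg 0.2 area 712
side  glass centre stage [13.3 67. ] size [91.3 72.8] yaw deg 0.5 area 219
```

View pics/c10.png

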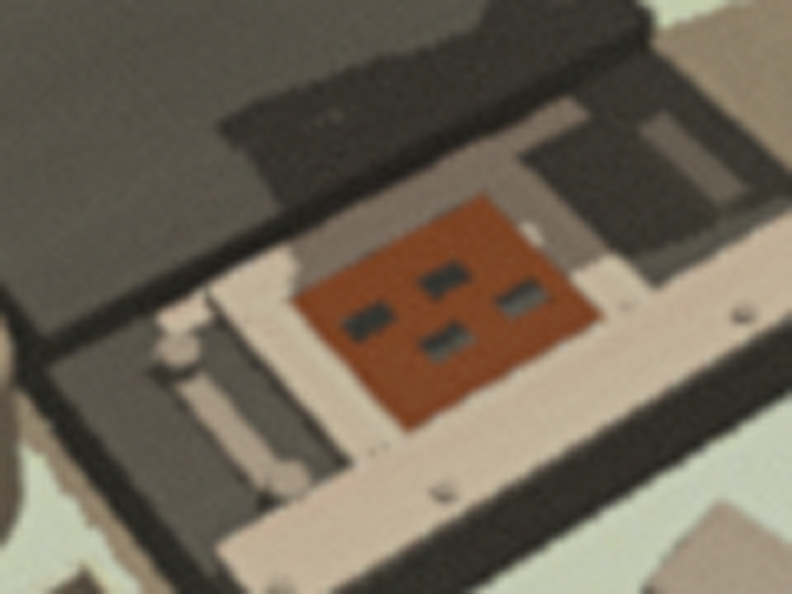

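View pics/c10s.png

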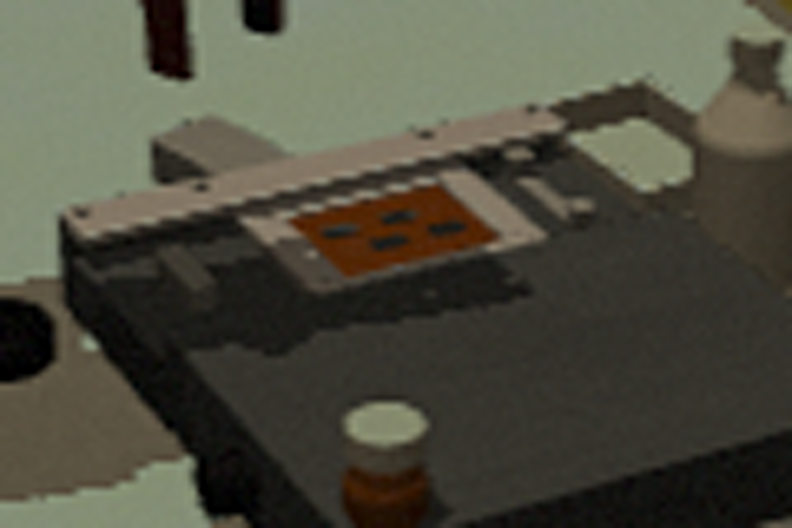

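The mask is flat (about 0.3°), its front is under the lip, and its centre is at stage (13.4, 65.5). The bar is level with the bed. The remaining slide to the pins is about 18.6 mm. I'll bring the fingers, jaws along stage y, into the gap between the blank and the mask's left edge.

```bash
python3 -m crank '0 0.01 0 10;0 0.01 0 10;0 0.01 0 10;0 0 0 10;0 0 0 10;0 0 0 10;0 0 0 4.5;0 0 0 0' -0.09 |grep -E 'tool|ft';  python3 - <<'E'
from h import *
tool();delta(-80,64,110)
E
```

```text
tool_pos: [457.6, 0.7, 194.0]
ft_force: [0.5, -1.1, -0.1]
t 20.35 tcp [457.6   0.7 194. ] stage xy [-85.5  55.9] jaw deg world 96.37 rel stage 90.12 down [ 0.056  0.014 -0.998] F [ 0.5 -1.1 -0.1] gap 40.1 q [-0.04  0.19  2.05  0.02  0.84 -1.73]
to stage (-80, 64) world [462.2   9.3] delta mm [4.6 8.7] -84.0
```

```bash
python3 -m crank '0.005 0.009 0 0;0 0 -0.02 0;0 0 -0.02 0;0 0 -0.02 0;0 0 -0.02 0;0 0 0 0' |grep -E 'tool|ft';  python3 - <<'E'
from h import *
tool();delta(-80,64,44)
s=snapshot('scene');cv2.imwrite('pics/c11.png',cv2.resize(s['pixels'][165:275,205:345,::-1],None,fx=5.5,fy=5.4,interpolation=cv2.INTER_CUBIC))
E
```

```text
tool_pos: [468.1, 12.5, 112.5]
ft_force: [-0.2, -0.5, 0.6]
t 21.1 tcp [468.1  12.5 112.5] stage xy [-73.8  66.5] jaw deg world 95.52 rel stage 89.28 down [ 0.061  0.014 -0.998] F [-0.2 -0.5  0.6] gap 39.8 q [-0.01  0.35  2.09  0.02  0.64 -1.69]
to stage (-80, 64) world [462.2   9.3] delta mm [-5.9 -3.2] -68.5
```

View pics/c11.png

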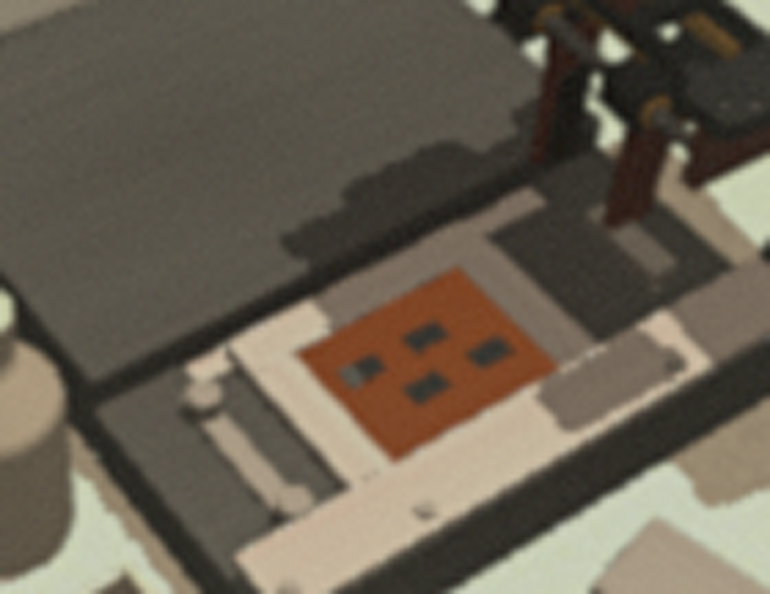

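```bash
python3 -m crank '-0.007 -0.002 0 0.5;-0.001 0 -0.015 0;-0.001 0 -0.015 0;0 0 0 0' |grep -E 'tool|ft';  python3 - <<'E'
from h import *
tool();delta(-80,64,44)
E
```

```text
tool_pos: [461.2, 10.6, 86.1]
ft_force: [-0.9, 0.7, -0.6]
t 21.65 tcp [461.2  10.6  86.1] stage xy [-80.9  65.4] jaw deg world 96.02 rel stage 89.77 down [ 0.069  0.015 -0.998] F [-0.9  0.7 -0.6] gap 40.0 q [-0.01  0.39  2.12  0.03  0.56 -1.71]
to stage (-80, 64) world [462.2   9.3] delta mm [ 1.  -1.3] -42.1
```

```bash
python3 -m crank '-0.001 -0.001 -0.012 0;-0.001 0 -0.012 0;-0.0005 0 -0.009 0;0 0 -0.005 0;0 0 0 0' |grep -E 'tool|ft';  python3 - <<'E'
from h import *
tool();delta(-80,64,44)
s=snapshot('wrist');save(s,'w12')
E
```

```text
tool_pos: [459.4, 9.4, 47.0]
ft_force: [0.6, 0.1, -0.7]
t 22.27 tcp [459.4   9.4  47. ] stage xy [-82.8  64.4] jaw deg world 95.99 rel stage 89.75 down [ 0.071  0.015 -0.997] F [ 0.6  0.1 -0.7] gap 40.4 q [-0.02  0.48  2.13  0.04  0.46 -1.72]
to stage (-80, 64) world [462.2   9.3] delta mm [ 2.8 -0.1] -3.0
```

View pics/w12.png

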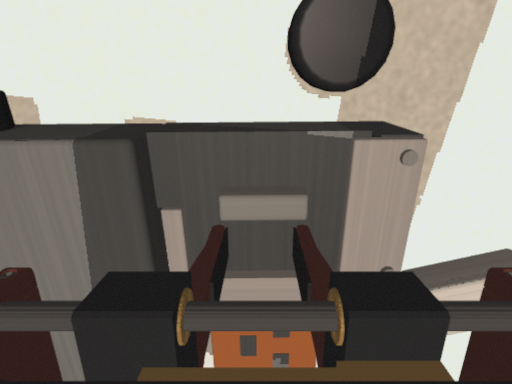

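The fingers are in the gap between the blank at (263,207) and the mask's edge at (260,275). I'll push towards the pins.

```bash
python3 -m crank '0 0 -0.0025 0;0.004 0.0004 0 0;0.005 0.0005 0 0;0.005 0.0005 0 0.1;0.005 0.0005 0 0;0.005 0.0005 0 0;0 0 0 0' |grep -E 'tool|ft';  python3 mfit.py 48
```

```text
tool_pos: [485.2, 12.1, 45.1]
ft_force: [0.3, -0.3, 0.3]
t 23.2 tcp [485.2  12.1  45.1] stage xy [-56.9  64.2] jaw deg world 96.11 rel stage 89.86 down [ 0.071  0.015 -0.997] F [ 0.3 -0.3  0.3] gap 39.8 q [-0.01  0.5   2.08  0.03  0.49 -1.72]
scene  glass centre stage [24.3 65.6] size [92.6 72.7] yaw deg 0.7 area 741
side  glass centre stage [23.6 66.8] size [73.2 92.1] yaw deg -0.3 area 218
```

```bash
python3 -m crank '0.003 0.0003 0 0;0.002 0.0002 0 0' |grep -E 'tool|ft'; python3 -m crank '0.002 0.0002 0 0' |grep -E 'tool|ft';python3 -m crank '0.0015 0.0002 0 0' |grep -E 'tool|ft'
```

```text
tool_pos: [489.2, 12.5, 45.0]
ft_force: [-2.4, -2.0, 2.6]
tool_pos: [490.8, 12.7, 44.9]
ft_force: [-3.4, 0.7, 2.6]
tool_pos: [492.2, 12.9, 44.9]
ft_force: [-3.3, -0.1, 1.9]
```

```bash
for i in 1; do python3 -m crank '0.0015 0.0002 0 0' |grep -E 'tool|ft'; python3 -m crank '0.0015 0.0002 0 0' |grep -E 'tool|ft'; python3 -m crank '0.0015 0.0002 0 0' |grep -E 'tool|ft'; done; python3 mfit.py 48
```

```text
tool_pos: [493.5, 13.1, 44.8]
ft_force: [-5.7, -0.4, 2.7]
tool_pos: [493.7, 13.2, 44.6]
ft_force: [-9.1, -1.5, 6.2]
tool_pos: [493.6, 13.4, 44.3]
ft_force: [-7.3, -1.6, 5.1]
t 24.18 tcp [493.6  13.4  44.3] stage xy [-48.3  64.6] jaw deg world 96.13 rel stage 89.88 down [ 0.061  0.014 -0.998] F [-7.3 -1.6  5.1] gap 39.9 q [-0.01  0.51  2.05  0.03  0.51 -1.71]
scene  glass centre stage [32.2 65.4] size [92.3 72.5] yaw deg 0.2 area 744
side  glass centre stage [31.4 67.2] size [93.7 72.8] yaw deg 0.5 area 218
```

```bash
python3 -m crank '0.003 0.0003 0 0;0.002 0.0002 0 0' |grep -E 'tool|ft'; python3 -m crank '-0.004 -0.0004 0 0;-0.006 -0.0006 0 0;-0.006 -0.0006 0 0;0 0 0.015 0;0 0 0.04 0;-0.01 0 0.06 0;-0.02 0 0.06 0;-0.02 0 0.03 0;0 0 0 0' |grep -E 'tool|ft'; python3 mfit.py 48
python3 - <<'E'
import cv2
a=cv2.imread('pics/scene_L.png')[165:275,205:345];a=cv2.resize(a,None,fx=5.5,fy=5.4,interpolation=cv2.INTER_CUBIC);cv2.imwrite('pics/c13.png',a)
a=cv2.imread('pics/side_L.png')[145:245,195:345];a=cv2.resize(a,None,fx=5.3,fy=5.3,interpolation=cv2.INTER_CUBIC);cv2.imwrite('pics/c13s.png',a)
E
```

```text
tool_pos: [493.6, 13.6, 43.5]
ft_force: [-6.7, -1.3, 5.8]
tool_pos: [429.0, 11.9, 258.2]
ft_force: [-0.0, -0.5, -0.5]
t 25.65 tcp [429.   11.9 258.2] stage xy [-112.7   70.2] jaw deg world 96.11 rel stage 89.87 down [ 0.063  0.014 -0.998] F [-0.  -0.5 -0.5] gap 40.1 q [-0.01  0.05  2.04  0.02  0.99 -1.7 ]
scene  glass centre stage [32.2 65.3] size [72.5 92.5] yaw deg -0.1 area 738
side  glass centre stage [31.3 67.2] size [93.6 72.8] yaw deg 0.5 area 217
```

View pics/c13.png

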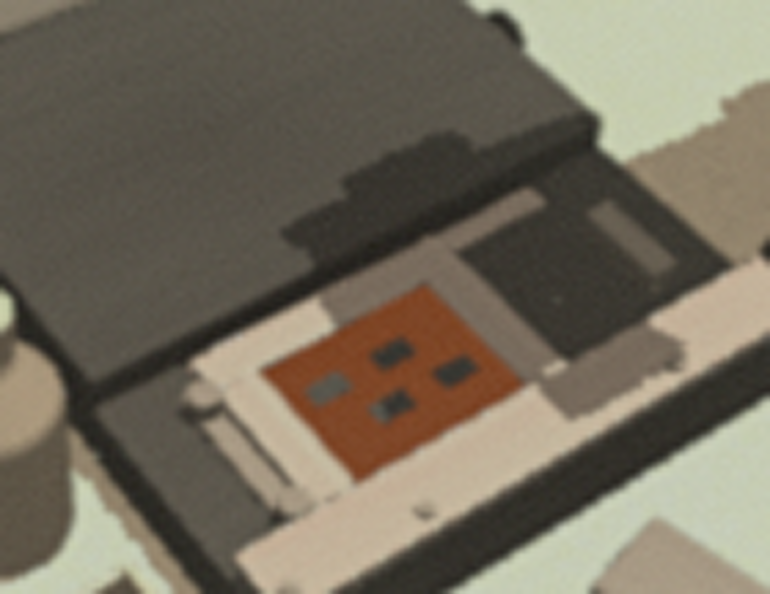

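View pics/c13s.png

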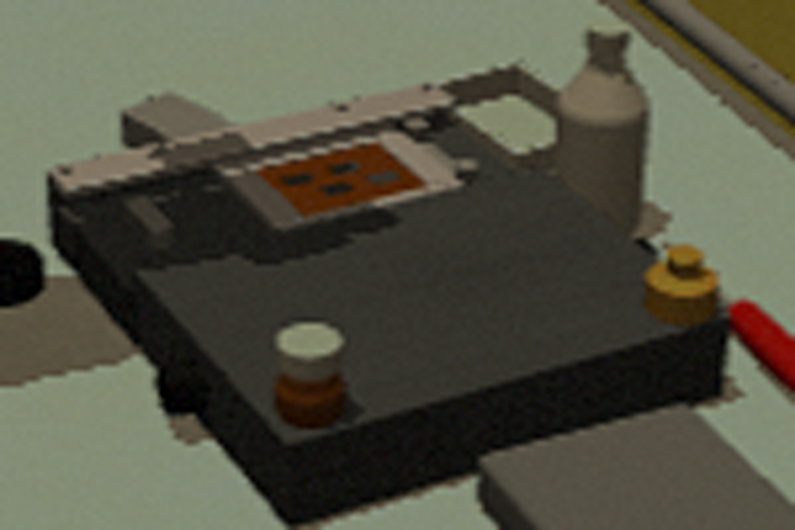

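The mask appears to be at both pins. I'll check for gaps at each pin with a wrist view from nearer.

Run:
```python
from h import *
s=snapshot('wrist');save(s,'w14')
print(np.round(s['T'],2).tolist())
for p in [(110,30,56),(110,100,56),(102,5,48),(102,110,48),(32,65,48)]: print(p,np.round(proj(s,[*s2w(p),p[2]])))
```

```text
[[-0.11, -0.93, -0.35, 338.79], [0.99, -0.1, -0.04, 1.01], [0.01, -0.35, 0.93, 410.34], [0.0, 0.0, 0.0, 1.0]]
(110, 30, 56) [233. 303.]
(110, 100, 56) [279. 302.]
(102, 5, 48) [217. 295.]
(102, 110, 48) [285. 294.]
(32, 65, 48) [256. 256.]
```

View pics/w14.png

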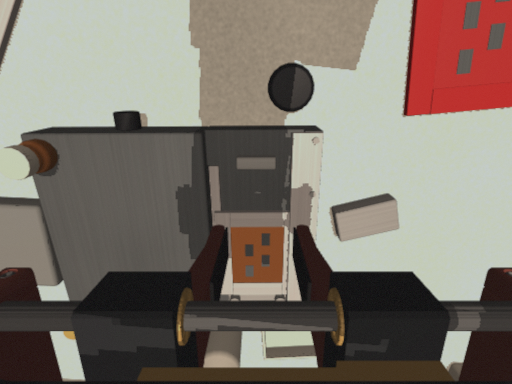

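```bash
python3 -m crank '0.05 0.005 0 0;0.05 0.005 0 0;0.05 0.005 0 0;0.04 0.005 0 0;0.02 0 -0.01 0;0 0 0 0;0 0 0 0' |grep -E 'tool|ft'
python3 - <<'E'
from h import *
s=snapshot('wrist');save(s,'w15')
print(np.round(proj(s,[*s2w((110,65,0)),56])))
u=proj(s,[*s2w((102,65,0)),48]);x,y=np.clip(np.int32(u)-[95,70],0,[512-190,384-140])
print(x,y);cv2.imwrite('pics/w15c.png',cv2.resize(s['pixels'][y:y+140,x:x+190,::-1],None,fx=4.2,fy=4.2,interpolation=cv2.INTER_CUBIC))
E
```

```text
tool_pos: [641.7, 32.5, 228.0]
ft_force: [1.0, -0.2, 0.2]
[257. 177.]
161 98
```

View pics/w15c.png

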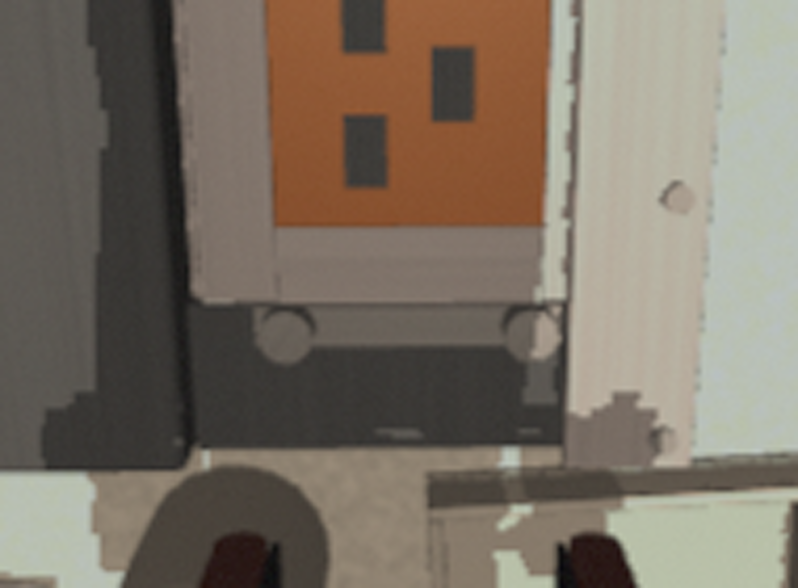

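Run:
```python
import cv2,numpy as np
a=cv2.imread('pics/w15.png')
b=cv2.resize(a[158:190,200:305],None,fx=7.5,fy=7.5,interpolation=cv2.INTER_LANCZOS4)
b=cv2.convertScaleAbs(b,alpha=1.6);cv2.imwrite('pics/w15d.png',b)
g=cv2.cvtColor(a,cv2.COLOR_BGR2GRAY).astype(int)
for x in [215,222,227,229,231,240,250,260,270,280,285,287,289,294]: print(x,g[162:186,x].tolist())
```

```text
215 [116, 117, 118, 117, 116, 116, 116, 124, 84, 54, 55, 56, 55, 56, 57, 56, 55, 57, 55, 56, 55, 56, 57, 57]
222 [115, 116, 117, 116, 117, 116, 116, 102, 70, 87, 95, 95, 92, 94, 94, 84, 88, 88, 77, 60, 56, 56, 55, 57]
227 [114, 109, 103, 106, 107, 106, 111, 106, 75, 52, 80, 96, 100, 98, 99, 97, 97, 94, 94, 95, 95, 97, 74, 57]
229 [114, 116, 117, 117, 118, 119, 118, 116, 81, 51, 84, 99, 99, 97, 96, 95, 97, 97, 95, 97, 97, 94, 80, 63]
231 [116, 116, 119, 116, 118, 119, 118, 119, 80, 52, 58, 89, 97, 98, 97, 98, 98, 97, 95, 94, 95, 92, 70, 56]
240 [117, 117, 118, 118, 118, 119, 117, 119, 86, 89, 97, 99, 97, 99, 98, 98, 98, 97, 77, 59, 56, 57, 57, 58]
250 [117, 118, 116, 117, 117, 119, 117, 119, 87, 91, 101, 100, 99, 100, 97, 97, 99, 97, 79, 60, 56, 56, 58, 58]
260 [119, 117, 117, 116, 117, 118, 119, 118, 88, 92, 101, 98, 99, 98, 98, 99, 99, 99, 76, 58, 57, 56, 56, 57]
270 [119, 117, 117, 116, 118, 117, 118, 108, 85, 94, 101, 100, 99, 98, 96, 98, 99, 99, 73, 59, 57, 59, 59, 56]
280 [119, 117, 116, 117, 117, 117, 118, 106, 85, 93, 91, 86, 79, 73, 80, 88, 95, 95, 70, 56, 57, 56, 57, 56]
285 [117, 116, 115, 117, 117, 117, 117, 107, 74, 52, 81, 96, 98, 98, 98, 98, 97, 94, 94, 93, 96, 87, 67, 57]
287 [117, 117, 115, 116, 116, 116, 117, 105, 72, 63, 92, 100, 99, 98, 95, 95, 95, 96, 97, 118, 124, 105, 89, 87]
289 [130, 124, 126, 127, 156, 168, 169, 144, 93, 55, 107, 124, 146, 154, 155, 155, 155, 155, 153, 151, 152, 119, 93, 88]
294 [160, 175, 181, 182, 181, 180, 180, 124, 93, 122, 104, 87, 87, 87, 86, 99, 120, 99, 66, 57, 57, 57, 57, 56]
```

View pics/w15d.png

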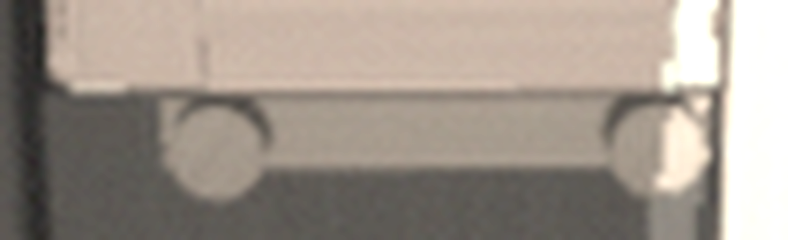

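The mask's edge is parallel to the pins' foot: the strip width matches at both pins, and both discs stand equally close to the edge. One quick check of the bystanders, then I hand in.

Run:
```python
from h import *
s=snapshot('side');save(s,'sidef')
a=cv2.imread('pics/side2.png').astype(int);b=s['pixels'][...,::-1].astype(int)
for n in ['weight','jar','case','cap','driver','gauge','tray']:
    print(n,[np.round(d['at']).tolist() for d in mark_of('side',n)[:1]])
tool();print(arm.job_done())
```

```text
weight [[697.0, -226.0, 65.0]]
jar [[542.0, 67.0, 52.0]]
case [[607.0, -356.0, 4.0]]
cap [[541.0, 25.0, 40.0]]
driver [[770.0, -179.0, 5.0]]
gauge [[333.0, 42.0, 1.0]]
tray [[749.0, 117.0, 0.0]]
t 27.12 tcp [642.6  32.6 230.3] stage xy [101.9  67.5] jaw deg world 96.08 rel stage 89.83 down [ 0.038  0.014 -0.999] F [ 0.1 -0.2 -0.1] gap 39.8 q [ 0.03  0.42  1.61  0.01  1.07 -1.66]
the job is handed in; nothing more can be done
None
```

The mask plate is loaded as asked, and the job was handed in at about 27 s. I pushed it square over the deck edge and under the lip until it met the back stop (about 14 N), with the bar up and about 20 mm of room to the pins. I then pressed the rear edge down until it bottomed at z 48.3 mm (about 35 N), and only after that slid it sideways against the pins.

**Last checks:**
- The glass centre is at stage (32, 65–67); it should be at x 32 and y 61–66. The side camera gave y 67, slightly over, and the scene camera 65.3.
- The turn is within 0.5°. The wrist close-up shows the edge parallel to the pins' foot and equally close to both pins.

**What went wrong or disagreed:**
- The first sideways nudge on the deck shifted the mask about 17 mm but did not turn it, because its corner slid between the open fingers. The later push from behind squared it.
- The push against the pins peaked at only 7–9 N.
- In the last bystander check, weight, driver and tray matched their earlier positions. Jar, cap and gauge came back as false detections (stage or other objects), and case had no earlier reading to compare with. In the last pictures jar, cap, gauge, case and bottle all appear where they started, and I felt no contact with any of them.

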